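Load-test a return spring and sort it

ROBOT

A 6-joint arm with a two-finger parallel gripper is mounted at the origin on a cart in front of the work surface, level with it; the furniture and walls round the work are solid. World frame = base frame: x ahead of the robot, y to its left, z up, the work surface at z = 0. Lengths are in m, angles in rad, forces in N, time in s.
With the tool pointing down it reaches from about 0.375 to 0.9 m from the base axis. Payload 3.1 kg.
Tool frame: the origin (TCP) lies between the finger pads; the fingertips stand 8 mm ahead of it and the grasp point (between the pads) lies 11 mm behind it; z points along the fingers, y is the line along which they close (so a half turn about z gives the same grasp; the last joint's range is limited). The gripper opens to 85 mm and grips with 20 to 120 N. Pads are 22 mm wide; open, the fingers measure 114 mm over their backs; the gripper's body (76 mm by 85 mm) begins 54 mm behind the grasp point. The pads swing forward as they close: fully open they stand 13 mm farther back than shut.
Start: joints at [-1.365, 0.527, 1.433, -0, 1.181, -0.178], TCP at [0.235, -0.579, 0.239] pointing down, gripper open.
Joint ranges: [-3.08, 3.08], [-0.75, 2.2], [0.22, 2.44], [-1.43, 4.57], [0, 2.65], [-2.85, 2.85]. Speed limits (rad/s): [2.79, 2.79, 3.14, 3.14, 3.14, 3.14].

INTERFACE

Orientations are given as a unit quaternion [x, y, z, w].
In Python, from station import readout, cams, sign_off gives the robot as it stands.
- The arm moves only by the tool send_rows, never from a script. Its argument "commands" is text: rows parted by semicolons, each of 5 numbers parted by spaces: the finger opening in mm, from 0 to 85.4, then the shift along the tool's x, y, z each as a share of 0.02 m, from -1 to 1, then the turn about the tool's z as a share of 4 degrees, from -1 to 1. In form: grip dx dy dz spin; .... A call has 1 to 20 rows; each row shifts and turns the commanded pose from where the row before left it, along the tool's axes as they then stand; what a row does not reach is not made up. A row lasts 1/12 s, in which the tool goes at most 41.7 mm and 7.16 degrees, less where a joint would pass 70% of its speed; a pose out of reach is approached as far as the arm can. A call with a number of a shift or a turn outside -1 to 1 is refused whole. A call with a gripper value outside its range is refused whole. The fingers move at their own pace and stop on an object; "grip_force" is the grip in N (left out, the last holds). Time passes only in rows, so rows that do not move let the fingers close. It gives the time, the measured TCP pose, the force, the opening and the grip force at its end, in the units of the state.
- readout.sense(): the state, without advancing time (a new reading comes with each control period).
- cams.snapshot(name): name is "scene" or "top" or "wrist"; returns a dict with "pixels" (420x560x3 uint8, red, green, blue), "intrinsics" (3x3 intrinsics, pixels), "eye" and "rotation" of the camera in the world. Camera axes: x right, y down, z forward; pixel columns grow to the right and rows downward; lengths in m; the calibration is good to about 2 mm. A picture is of the moment at which its call begins. There is no depth.
- sign_off(): hands the job in; it is judged then, once.
The state is a dict: "t": time; "q": joint angles; "qd": joint speeds; "tau": joint torques, N m; "tcp_pos": TCP position; "tool_rot": TCP orientation; "force": force on the tool from outside, world axes, zero at the start; "ft_torque": the same for the moment, N m; "finger_gap": opening from 0.0 (shut) to 1.0 (fully open); "gripper_force": force on a finger pad.
Only numpy, scipy, OpenCV 4.12 (cv2) and the standard library are available. Lean on these libraries where they do the work, as an engineer would, in place of code of your own. Each camera call takes 0.05 s, during which the arm holds its last target. There are 200 camera calls.

TASK

Test the eyelet-press return spring that stands on the spring tester: with closed fingers press its cap straight down with a load of about 15 N (never above 20), keep it there for about a second, then let it rise; the drag pointer stays behind at the loaded length, so do not move it otherwise. If the pointer has stayed above the reference ridge the spring is good: stand it upright in the round dish; if it was pushed below the ridge the spring is tired: stand it upright in the square tray. Leave the other spring on its stand and the other things on the desk where they are.

Things in the scene. Friction and masses are not known exactly. Their poses are not given: they have to be found in the camera images.
- plate (a point): centre of the spring tester's plate, on its upper face 15 mm above the desk, where the spring to be tested stands in a low ring (inner diameter 42 mm, 5 mm high). The tester is a fixed grey plate 120 x 165 mm with, on the side of its own +y axis, a steel post at 52 mm and a scale rail at 80 mm from this point, tops 94 mm above the desk. Its x axis points away from the side where the scale is read
- pointer (a joint): drag pointer on the tester's post: m moved down from its top place (0 to 0.045). Its tongue reaches under the rim of the spring's collar, 3 mm below an unloaded collar at 0; the collar pushes it down (under 0.5 N) and it stays where it was left. At 0.020 its needle is level with the reference ridge; less is above, more is below. A good spring leaves it 2 mm or more above, a tired one 2 mm or more below
- needle (a point): tip of the pointer's needle, in front of the post, next to the scale rail
- mark (a point): the reference ridge, a dark bar 16 mm long and 3 mm thick on the front of the scale rail, 62.5 mm above the desk: needle and ridge are level when their heights are equal
- spring_1_mid (a point): return spring, 104 mm tall, upright: foot 38 mm across, 10 mm high; coil; collar 58 mm across, 72 to 76 mm up; above it a round cap 34 mm across with flat top. Point: on the axis, 52 mm up; z up. One piece of about 0.2 kg, can be lifted by the cap. The cap presses straight down, up to 42 mm: yields from 1 to 5 N, then 0.3 to 0.8 N per mm. Alike in looks: one is stiff, one tired.
- spring_2_mid (a point): return spring, 104 mm tall, upright: foot 38 mm across, 10 mm high; coil; collar 58 mm across, 72 to 76 mm up; above it a round cap 34 mm across with flat top. Point: on the axis, 52 mm up; z up. One piece of about 0.2 kg, can be lifted by the cap. The cap presses straight down, up to 42 mm: yields from 1 to 5 N, then 0.3 to 0.8 N per mm. Alike in looks: one is stiff, one tired.
- spring_1: the same spring as spring_1_mid; origin at the centre of the underside of its foot
- spring_2: the same spring as spring_2_mid; origin at the centre of the underside of its foot
- tester: the tester as a whole; origin 15 mm under the point plate, on the desk, same axes
- dish_floor (a point): centre of the inner floor of the round steel dish for good springs, 116 mm across, inner diameter 104 mm, 22 mm high, floor 5 mm above the desk; fixed
- tray_floor (a point): centre of the inner floor of the square aluminium tray for tired springs, 112 x 112 mm outside, 104 mm inside, 22 mm high, floor 4 mm above the desk; fixed
- stand: fixed wooden block 75 x 75 x 15 mm with a like locating ring, on which the other spring waits; origin under its centre
- stapler: blue and black stapler, 30x136x49 mm; a bystander, loose; origin at the centre of its underside
- tape_measure: yellow and black tape measure, 62x73x35 mm; a bystander, loose; origin at the centre of its underside
- rubber: blue and white rubber, 18x42x11 mm; a bystander, loose; origin at the centre of its underside
- usb_stick: white USB stick, 17x52x8 mm; a bystander, loose; origin at the centre of its underside
- ink_bottle: small white ink bottle with black cap, 39 mm across, 90 mm tall; a bystander, loose; origin at the centre of its underside

How it is judged:
On the way, in this order (a step that is already met when the one before it is completed fails the run):
1. the spring on the tester is pressed from above by the fingers with 12.5 to 17.5 N, kept up for half a second (((contact force between the fingers and spring_1 between 12.5 and 17.5 N and contact force between spring_1 and tester above 8 N and value of joint pointer above 0.006 m) or (contact force between the fingers and spring_2 between 12.5 and 17.5 N and contact force between spring_2 and tester above 8 N and value of joint pointer above 0.006 m))), for 0.5 s.
2. the tested spring has been let up again and is lifted off the tester plate (((z of spring_1_mid in the frame of plate above 0.065 m and horizontal distance between spring_1_mid and plate below 0.2 m and contact force between spring_1 and tester below 0.1 N) or (z of spring_2_mid in the frame of plate above 0.065 m and horizontal distance between spring_2_mid and plate below 0.2 m and contact force between spring_2 and tester below 0.1 N))), for 0.05 s.
At the end, for the whole second after the job is handed in: The tested spring stands upright (within 0.12 rad), at rest, in the round dish if the pointer stayed above the ridge (value 0.005 to 0.019) or in the square tray if it went below (over 0.021); the pointer is still where the spring left it; the other spring moved under 10 mm (((value of joint pointer between 0.005 and 0.019 m and horizontal distance between spring_1_mid and dish_floor below 0.04 m and z of spring_1_mid in the frame of dish_floor between 0.046 and 0.056 m and angle between spring_1_mid's own z axis and vertical below 0.12 rad and linear speed of spring_1 below 0.02 m/s and distance of spring_2_mid from where it was at the start of the episode below 0.01 m) or (value of joint pointer between 0.021 and 0.045 m and horizontal distance between spring_1_mid and tray_floor below 0.05 m and z of spring_1_mid in the frame of tray_floor between 0.046 and 0.056 m and angle between spring_1_mid's own z axis and vertical below 0.12 rad and linear speed of spring_1 below 0.02 m/s and distance of spring_2_mid from where it was at the start of the episode below 0.01 m) or (value of joint pointer between 0.005 and 0.019 m and horizontal distance between spring_2_mid and dish_floor below 0.04 m and z of spring_2_mid in the frame of dish_floor between 0.046 and 0.056 m and angle between spring_2_mid's own z axis and vertical below 0.12 rad and linear speed of spring_2 below 0.02 m/s and distance of spring_1_mid from where it was at the start of the episode below 0.01 m) or (value of joint pointer between 0.021 and 0.045 m and horizontal distance between spring_2_mid and tray_floor below 0.05 m and z of spring_2_mid in the frame of tray_floor between 0.046 and 0.056 m and angle between spring_2_mid's own z axis and vertical below 0.12 rad and linear speed of spring_2 below 0.02 m/s and distance of spring_1_mid from where it was at the start of the episode below 0.01 m))); the robot touches nothing.
It fails at once if the tester plate carries more than 22 N (the spring's own weight of about 2 N included) (contact force between any of spring_1, spring_2 and tester above 22 N).
It fails at once if a bystander is moved by more than 30 mm (distance of any of stapler, tape_measure, rubber, usb_stick, ink_bottle from where it was at the start of the episode above 0.03 m).
It fails at once if the robot pushes the drag pointer or the tester itself with more than 8 N (contact force between any of the arm, the fingers and tester above 8 N).
It also fails if it takes over 64 s, if anything falls off the work surface, if the arm or the gripper's body presses on something with over 40 N, if the wrist force passes 120 N, or if a joint passes its speed limit or range.

## Working session

There is one attempt and no reset: what is moved stays moved. The work goes in short steps, Python scripts to look and compute and a tool call to move; the robot and the scene stay as the last step left them, time stands still between calls to the robot, and variables do not carry over. Pictures are saved under pics/ and viewed, at most 10 in all, crops included, and the job is handed in when it is done.

Besides the shell and the picture viewer there is one more tool, called after "Emit:" by a JSON object that holds its "fn" and its "kwargs", one argument or row to a line. send_rows: Moves the arm, as the interface text tells. Its arguments: {"type":"object","properties":{"commands":{"type":"string"},"grip_force":{"type":"number"}},"required":["commands"]}

```bash
mkdir -p pics
cat > h.py <<'E'
import numpy as np, cv2
from station import readout, cams, sign_off
def snap(n,f=None):
    s=cams.snapshot(n)
    if f: cv2.imwrite('pics/'+f,s['pixels'][:,:,::-1])
    return s
def onz(s,u,v,z):
    K=np.array(s['intrinsics']);R=np.array(s['rotation']);e=np.array(s['eye'])
    d=R@np.linalg.inv(K)@np.array([u,v,1.]); return e+d*(z-e[2])/d[2]
def proj(s,p):
    K=np.array(s['intrinsics']);R=np.array(s['rotation']);e=np.array(s['eye'])
    c=K@(R.T@(np.array(p)-e)); return c[:2]/c[2]
E
python3 - <<'E'
from h import *
for n in('top','scene'):
    s=snap(n,n+'1.png'); print(n,s['eye'],np.round(s['rotation'],3).tolist(),s['intrinsics'][0])
print(readout.sense())
E
```

```text
top [0.45405189 0.07556588 1.26498676] [-0.707, 0.707, -0.031, 0.015] [399.20637533   0.         281.17379548]
scene [1.22503819 0.53322022 1.22859675] [0.446, 0.84, -0.27, -0.146] [495.76593126   0.         280.19099726]
{'t': 0.1, 'q': array([-1.36449686e+00,  5.28408373e-01,  1.43378857e+00, -3.58716575e-06,
        1.18142264e+00, -1.78506792e-01]), 'qd': array([-0.00014267, -0.00095098, -0.00310519,  0.00051634, -0.00115519,
       -0.00052209]), 'tau': array([ 8.97617997e-05, -4.43306136e+01, -1.78586161e+01, -2.33628034e-04,
        3.89330715e-03, -2.84380455e-06]), 'tcp_pos': array([ 0.23450092, -0.57864609,  0.23840528]), 'tool_rot': array([ 9.81546913e-01,  1.91218805e-01, -1.57414605e-05, -1.01334288e-03]), 'force': array([ 0.13544497,  0.01647811, -0.0339286 ]), 'ft_torque': array([ 0.02012654,  0.02075044, -0.01738802]), 'gripper_force': 0.0, 'finger_gap': 0.9974178965048224}
```

View pics/top1.png

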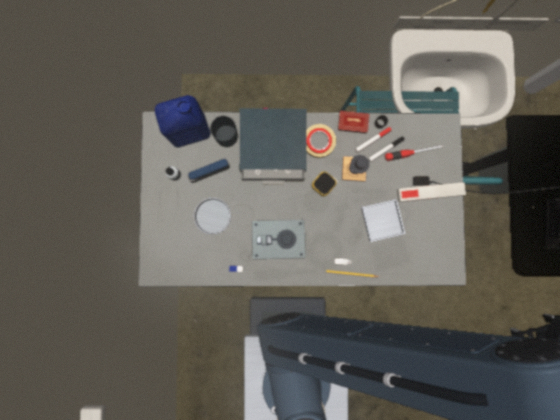

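View pics/scene1.png

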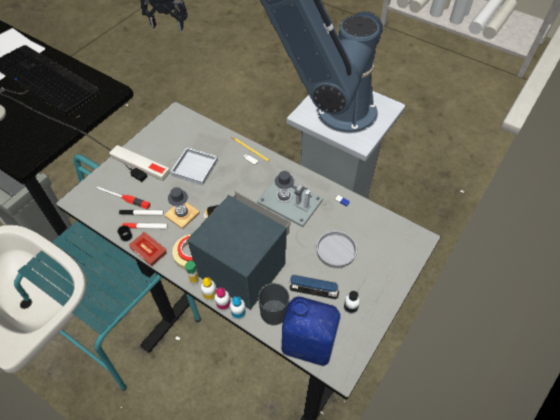

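The top picture shows the tested spring's cap at about (287,239) on the tester, with the post and rail to its left at about (262,239). The dish is at (213,216), the tray at (383,221), the other spring at (360,163), and a dark box at x rows 110–180. `rotation` is a quaternion, so I'll fix the helper for that.

```bash
sed -i "s/R=np.array(s\['rotation'\])/R=Rot.from_quat(s['rotation']).as_matrix()/; 1a from scipy.spatial.transform import Rotation as Rot" h.py
python3 - <<'E'
from h import *
s=snap('top'); im=s['pixels']
for n,u,v,z in [('cap',287,239,.119),('spring2cap',360,163,.119),('dish',213,216,.022),('tray',383,221,.02),('post',270,239,.094),('rail',261,239,.094),('box bl',243,180,.15),('box br',304,180,.15)]: print(n,onz(s,u,v,z).round(3))
# tester plate corners
for u,v in[(253,220),(306,221),(253,258),(305,259)]: print(onz(s,u,v,.015).round(3))
cv2.imwrite('pics/c.png',cv2.resize(im[190:290,180:420,::-1],None,fx=3.3,fy=3.3,interpolation=cv2.INTER_CUBIC))
print(readout.sense()['tcp_pos'])
w=snap('wrist');print(w['eye'],Rot.from_quat(w['rotation']).as_matrix().round(3),w['intrinsics'])
E
```

```text
cap [0.45  0.032 0.119]
spring2cap [ 0.671 -0.181  0.119]
dish [0.521 0.259 0.022]
tray [ 0.506 -0.273  0.02 ]
post [0.45  0.081 0.094]
rail [0.45  0.108 0.094]
box bl [0.616 0.157 0.15 ]
box br [ 0.616 -0.015  0.15 ]
[0.509 0.135 0.015]
[ 0.506 -0.031  0.015]
[0.391 0.134 0.015]
[ 0.388 -0.028  0.015]
[ 0.23455266 -0.57874599  0.23854622]
[ 0.29816939 -0.55319087  0.37185856] [[ 0.375 -0.892 -0.252]
 [-0.927 -0.362 -0.098]
 [-0.004  0.27  -0.963]] [[374.4877157    0.         276.91549335]
 [  0.         374.4877157  209.73651736]
 [  0.           0.           1.        ]]
```

View pics/c.png

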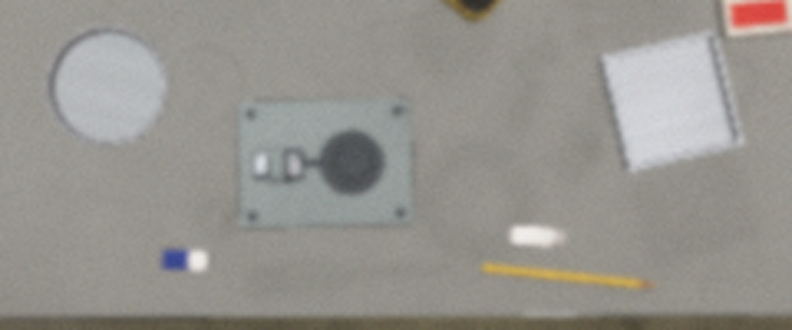

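The crop confirms the cap centre at (286.7,239.1), the dish centre at (213,216) and the tray centre at (383.6,220.9). Post spacing, plate corners and cap offset all fit the given sizes. I'm setting out now.

Emit:
{"fn": "send_rows", "kwargs": {
  "commands": "0 0.86 -0.97 0 0;0 0.86 -0.97 0 0;0 0.86 -0.97 0 0;0 0.86 -0.97 0 0;0 0.86 -0.97 0 0;0 0.86 -0.97 0 0;0 0.86 -0.97 0 0;0 0.86 -0.97 0 0;0 0.86 -0.97 0 0;0 0.86 -0.97 0 0;0 0.86 -0.97 0 0;0 0.86 -0.97 0 0;0 0.86 -0.97 0 0;0 0.86 -0.97 0 0;0 0.86 -0.97 0 0;0 0.86 -0.97 0 0;0 0.86 -0.97 0 0;0 0.86 -0.97 0 0;0 0.86 -0.97 0 0;0 0.86 -0.97 0 0"
}}

```text
t: 1.87
tcp_pos: [0.408, -0.0892, 0.2394]
tool_rot: [0.982, 0.191, 0.0, 0.0]
force: [-0.4, 0.3, 0.2]
finger_gap: -0.004
gripper_force: 0.0
```

Emit:
{"fn": "send_rows", "kwargs": {
  "commands": "0 0.86 -0.97 0 0;0 0.86 -0.97 0 0;0 0.86 -0.97 0 0;0 0.86 -0.97 0 0;0 0.86 -0.97 0 0;0 0 0 0 -1;0 0 0 0 -1;0 0 0 0 -1;0 0 0 0 -1;0 0 0 0 -1;0 0 0 0 -1;0 0 0 0 -1;0 0 0 0 -1;0 0 0 0 -1;0 0 0 0 -1;0 0 0 0 -1;0 0 0 0 -1"
}}

```text
t: 3.28
tcp_pos: [0.451, 0.0317, 0.2393]
tool_rot: [0.818, 0.575, -0.0, -0.0]
force: [-0.3, 0.0, -0.1]
finger_gap: -0.002
gripper_force: 0.0
```

Emit:
{"fn": "send_rows", "kwargs": {
  "commands": "0 0 0 0 -1;0 0 0 0 -1;0 0 0 0 -1;0 0 0 0 -1;0 0 0 0 -1;0 0 0 0 0;0 0 0 0 0;0 0 0 0 0"
}}

```text
t: 3.95
tcp_pos: [0.4511, 0.0317, 0.2393]
tool_rot: [0.707, 0.707, -0.0, -0.0]
force: [0.1, 0.2, 0.2]
finger_gap: 0.002
gripper_force: 0.0
```

Run:
```python
from h import *
w=snap('wrist','w1.png');r=readout.sense()
print(r['t'],r['tcp_pos'].round(4),Rot.from_quat(r['tool_rot']).as_matrix().round(4),r['force'],r['finger_gap'])
p=proj(w,[.45,.032,.119]);print(p)
g=cv2.cvtColor(w['pixels'],cv2.COLOR_RGB2GRAY)
print(proj(w,[.467,.032,.119]),proj(w,[.45,.084,.094]))
```

```text
4.0 [0.4511 0.0317 0.2393] [[ 3.e-04  1.e+00 -1.e-04]
 [ 1.e+00 -3.e-04  0.e+00]
 [ 0.e+00 -1.e-04 -1.e+00]] [ 0.32877198  0.22567857 -0.88023481] -0.0030638522855034756
[275.49448151 206.44652882]
[299.73884761 206.43444899] [275.52331036 128.57520504]
```

View pics/w1.png

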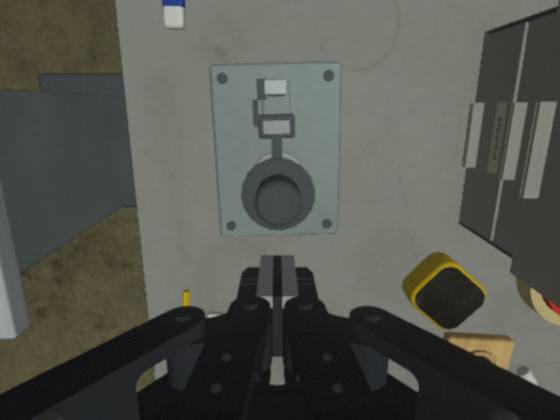

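The wrist view shows the cap at (279,201), the collar around it, the pointer ring on the post at (277,127) and the rail at (275,88). Cap ≈ (0.4525, 0.0345), so I'll nudge over it and go down to just above.

Emit:
{"fn": "send_rows", "kwargs": {
  "commands": "0 0.13 0.06 1 0;0 0 0 1 0;0 0 0 1 0;0 0 0 1 0;0 0 0 1 0;0 0 0 0.2 0;0 0 0 0 0;0 0 0 0 0;0 0 0 0 0"
}}

```text
t: 4.75
tcp_pos: [0.4532, 0.0342, 0.1362]
tool_rot: [0.707, 0.707, 0.001, 0.001]
force: [-0.6, 0.5, 0.3]
finger_gap: 0.0
gripper_force: 0.0
```

Run:
```python
from h import *
w=snap('wrist','w2.png');r=readout.sense()
print(r['t'],r['tcp_pos'].round(4),r['force'])
```

```text
4.8 [0.4532 0.0342 0.1364] [-0.23903986  0.65186125 -0.28073691]
```

View pics/w2.png

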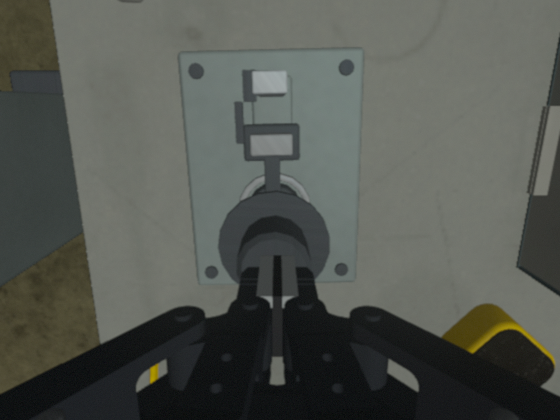

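The closed fingertips stand over the cap (about (277,260)) and centred on it. The needle at (240,115) and the ridge at (248,84) are both visible beside the post. Descending slowly.

Emit:
{"fn": "send_rows", "kwargs": {
  "commands": "0 0 0 0.15 0;0 0 0 0.15 0;0 0 0 0.1 0;0 0 0 0.1 0;0 0 0 0.1 0;0 0 0 0.1 0;0 0 0 0 0;0 0 0 0 0"
}}

```text
t: 5.47
tcp_pos: [0.4527, 0.0343, 0.1218]
tool_rot: [0.707, 0.707, 0.0, 0.0]
force: [-0.5, 0.4, 7.3]
finger_gap: 0.002
gripper_force: 3.8
```

Emit:
{"fn": "send_rows", "kwargs": {
  "commands": "0 0 0 0.1 0;0 0 0 0.1 0;0 0 0 0 0;0 0 0 0 0"
}}

```text
t: 5.8
tcp_pos: [0.4527, 0.0342, 0.1181]
tool_rot: [0.707, 0.707, 0.0, 0.0]
force: [-1.5, 0.2, 10.8]
finger_gap: 0.001
gripper_force: 5.1
```

Emit:
{"fn": "send_rows", "kwargs": {
  "commands": "0 0 0 0.1 0;0 0 0 0.06 0;0 0 0 0 0;0 0 0 0 0"
}}

```text
t: 6.13
tcp_pos: [0.4528, 0.0342, 0.1151]
tool_rot: [0.707, 0.707, 0.0, 0.001]
force: [-1.6, 0.0, 12.7]
finger_gap: -0.003
gripper_force: 6.2
```

Emit:
{"fn": "send_rows", "kwargs": {
  "commands": "0 0 0 0.08 0;0 0 0 0.06 0;0 0 0 0 0;0 0 0 0 0"
}}

```text
t: 6.47
tcp_pos: [0.4528, 0.0343, 0.1125]
tool_rot: [0.707, 0.707, 0.0, 0.001]
force: [-2.1, 0.0, 14.6]
finger_gap: 0.005
gripper_force: 7.1
```

Run:
```python
from h import *
r=readout.sense();print(r['tcp_pos'].round(4),r['force'])
for i in range(6):
    w=snap('wrist','w3.png' if i==5 else None);print(readout.sense()['force'].round(2))
```

```text
[0.4528 0.0343 0.1125] [-2.06499315e+00  9.57353376e-03  1.46321045e+01]
[-2.23 -0.02 14.47]
[-1.54  0.05 14.03]
[-1.2   1.12 13.77]
[-2.15  0.91 13.97]
[-2.69  0.76 13.48]
[-0.84 -0.79 13.94]
```

Emit:
{"fn": "send_rows", "kwargs": {
  "commands": "0 0 0 0.04 0;0 0 0 0 0;0 0 0 0 0;0 0 0 0 0;0 0 0 0 0;0 0 0 0 0;0 0 0 0 0;0 0 0 0 0;0 0 0 0 0;0 0 0 0 0;0 0 0 0 0;0 0 0 0 0;0 0 0 0 0"
}}

```text
t: 7.85
tcp_pos: [0.4529, 0.0343, 0.1118]
tool_rot: [0.707, 0.707, 0.001, 0.001]
force: [-2.5, 0.2, 14.7]
finger_gap: 0.005
gripper_force: 7.3
```

Emit:
{"fn": "send_rows", "kwargs": {
  "commands": "0 0 0 -0.1 0;0 0 0 -0.2 0;0 0 0 -0.4 0;0 0 0 -0.7 0;0 0 0 -1 0;0 0 0 -1 0;0 0 0 -1 0;0 0 0 -1 0;0 0 0 0 0;0 0 0 0 0"
}}

```text
t: 8.68
tcp_pos: [0.4528, 0.0342, 0.2191]
tool_rot: [0.707, 0.707, 0.001, 0.001]
force: [-0.0, 0.5, -0.3]
finger_gap: -0.001
gripper_force: 0.0
```

Run:
```python
from h import *
w=snap('wrist','w4.png');r=readout.sense()
print(r['t'],r['tcp_pos'].round(4),r['force'])
c=w['pixels'][60:260,180:380,::-1]
cv2.imwrite('pics/w4c.png',cv2.resize(c,None,fx=3,fy=3,interpolation=cv2.INTER_CUBIC))
for v in(0.0,.0115,.020): print(v, proj(w,[.42,.095,.0825-v]))
```

```text
8.7333 [0.452  0.0343 0.2182] [ 0.36307204 -0.56556507 -0.92038917]
0.0 [229.75240995 116.82793935]
0.0115 [231.64033866 116.35791954]
0.02 [232.94019048 116.03430769]
```

View pics/w4c.png

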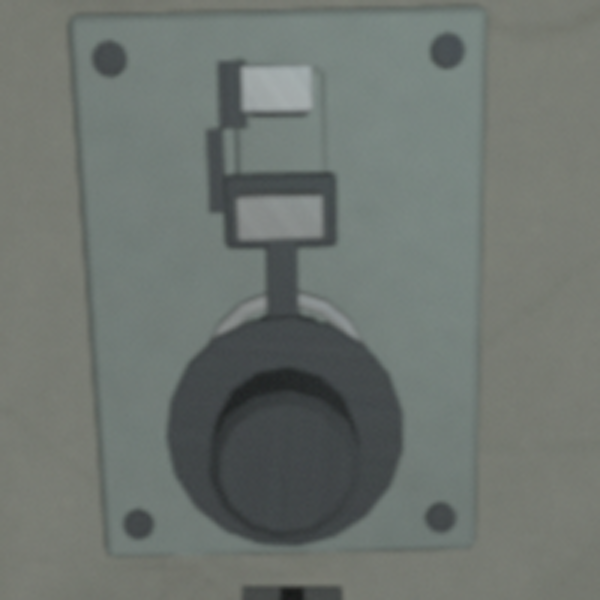

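The crop shows the needle bar at (215,170) and the ridge at (230,95) in the crop, the freed cap at (286,461) and an undisturbed pointer. Travel under load was 15.2 mm, so the pointer is at about 12 mm. That is above the ridge, so the spring is good and goes in the dish. Next I'll check the cap centre and open for the grasp.

Run:
```python
from h import *
w=snap('wrist');print(onz(w,275.5,213.7,.119).round(4), readout.sense()['tcp_pos'].round(4))
```

```text
[0.451  0.0355 0.119 ] [0.4516 0.0344 0.2177]
```

Emit:
{"fn": "send_rows", "kwargs": {
  "commands": "65 0 0 0.8 0;65 0 0 0.8 0;65 0 0 0.8 0;65 0 0 0.8 0;65 0 0 0 0;65 0 0 0 0;65 0 0 0 0;65 0 0 0 0;65 0 0 0 0"
}}

```text
t: 9.53
tcp_pos: [0.4528, 0.0342, 0.1552]
tool_rot: [0.707, 0.707, 0.0, 0.001]
force: [-0.4, -0.2, -0.6]
finger_gap: 0.762
gripper_force: 0.0
```

Emit:
{"fn": "send_rows", "kwargs": {
  "commands": "65 0.05 -0.05 0.8 0;65 0 0 0.8 0;65 0 0 0.7 0;65 0 0 0.45 0;65 0 0 0 0;20 0 0 0 0;20 0 0 0 0;20 0 0 0 0;20 0 0 0 0;20 0 0 0 0;20 0 0 0 0;20 0 0 0 0;20 0 0 0 0;20 0 0 0 0",
  "grip_force": 40
}}

```text
t: 10.7
tcp_pos: [0.4518, 0.0352, 0.0997]
tool_rot: [0.707, 0.707, 0.0, 0.0]
force: [0.8, 0.1, 4.1]
finger_gap: 0.381
gripper_force: 39.3
```

Emit:
{"fn": "send_rows", "kwargs": {
  "commands": "20 0 0 -0.2 0;20 0 0 -0.3 0;20 0 0 -0.5 0;20 0 0 -0.5 0;20 0 0 -0.5 0;20 0 0 -0.5 0;20 0 0 -0.5 0;20 0 0 -0.5 0;20 0 0 -0.5 0;20 0 0 -0.5 0;20 0 0 -0.5 0;20 0 0 -0.5 0;20 0 0 -0.5 0;20 0 0 0 0;20 0 0 0 0"
}}

```text
t: 11.95
tcp_pos: [0.451, 0.0354, 0.2196]
tool_rot: [0.707, 0.707, 0.0, -0.0]
force: [-0.3, -0.9, -1.9]
finger_gap: 0.383
gripper_force: 40.3
```

Run:
```python
from h import *
w=snap('wrist','w5.png');r=readout.sense()
print(r['t'],r['tcp_pos'].round(4),r['force'],r['finger_gap'])
```

```text
12.0 [0.4507 0.0354 0.2191] [ 0.41131723 -0.41083922 -0.95136219] 0.3788712015409487
```

View pics/w5.png

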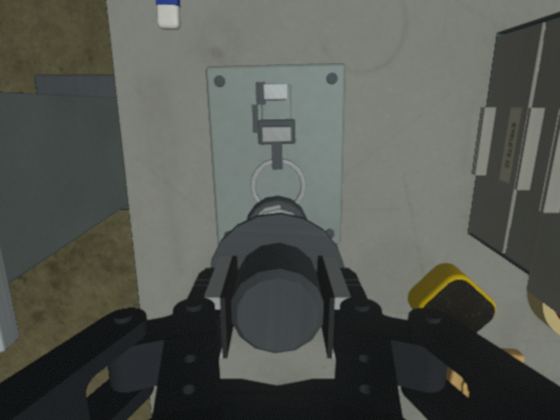

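The spring hangs upright in the grip (cap at (280,305)), the tester ring at (278,185) is empty and the pointer is undisturbed. Carrying it to the dish, mostly along y first.

Emit:
{"fn": "send_rows", "kwargs": {
  "commands": "20 0.5 0 0 0;20 0.7 0 0 0;20 0.7 0 0 0;20 0.7 0.2 0 0;20 0.7 0.3 0 0;20 0.7 0.3 0 0;20 0.7 0.3 0 0;20 0.7 0.3 0 0;20 0.7 0.3 0 0;20 0.7 0.3 0 0;20 0.7 0.3 0 0;20 0.7 0.3 0 0;20 0.7 0.3 0 0;20 0.7 0.3 0 0;20 0.7 0.2 0 0;20 0.7 0.1 0 0;20 0.2 0 0 0;20 0 0 0 0;20 0 0 0 0"
}}

```text
t: 13.58
tcp_pos: [0.5204, 0.2593, 0.2191]
tool_rot: [0.707, 0.708, -0.001, -0.0]
force: [-0.5, -0.0, -2.4]
finger_gap: 0.383
gripper_force: 40.2
```

Run:
```python
from h import *
w=snap('wrist','w6.png');r=readout.sense()
print(r['t'],r['tcp_pos'].round(4),r['force'],r['finger_gap'])
print(proj(w,[.521,.259,.022]),[proj(w,[.521+.058*np.cos(a),.259+.058*np.sin(a),.022]).round(0) for a in(0,np.pi/2,np.pi)])
```

```text
13.6333 [0.5205 0.259  0.2193] [ 0.46244949  0.52035714 -1.98340854] 0.3834925406687345
[278.04091837 184.74383328] [array([343., 185.]), array([278., 118.]), array([214., 185.])]
```

View pics/w6.png

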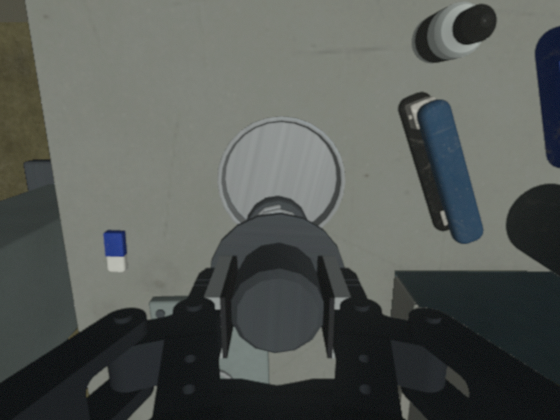

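The spring hangs over the dish, whose rim spans columns 219–345 (centre ≈ (282,183)). It needs about 3 mm more in +x. The stapler and bottle are clear, so I'm lowering.

Emit:
{"fn": "send_rows", "kwargs": {
  "commands": "20 0 0.15 0.4 0;20 0 0 0.6 0;20 0 0 0.6 0;20 0 0 0.6 0;20 0 0 0.6 0;20 0 0 0.6 0;20 0 0 0.6 0;20 0 0 0.6 0;20 0 0 0.6 0;20 0 0 0.4 0;20 0 0 0.3 0;20 0 0 0.2 0;20 0 0 0.1 0;20 0 0 0.1 0;20 0 0 0 0;20 0 0 0 0"
}}

```text
t: 14.97
tcp_pos: [0.5244, 0.2594, 0.0939]
tool_rot: [0.707, 0.707, 0.0, 0.0]
force: [-1.4, -0.2, -1.7]
finger_gap: 0.379
gripper_force: 40.2
```

Emit:
{"fn": "send_rows", "kwargs": {
  "commands": "20 0 0 0.07 0;20 0 0 0.05 0;20 0 0 0.05 0;20 0 0 0.05 0;20 0 0 0 0;20 0 0 0 0"
}}

```text
t: 15.47
tcp_pos: [0.5243, 0.2595, 0.0898]
tool_rot: [0.707, 0.707, 0.0, 0.0]
force: [-1.5, -1.0, 3.8]
finger_gap: 0.375
gripper_force: 40.8
```

The foot is down. I'll ease up 1 mm, open gently and rise.

Emit:
{"fn": "send_rows", "kwargs": {
  "commands": "20 0 0 -0.05 0;20 0 0 0 0;36 0 0 0 0;38 0 0 0 0;42 0 0 0 0;46 0 0 0 0;52 0 0 0 0;58 0 0 0 0;65 0 0 0 0;65 0 0 0 0;65 0 0 -0.2 0;65 0 0 -0.4 0;65 0 0 -0.7 0;65 0 0 -1 0;65 0 0 -1 0;65 0 0 -1 0;65 0 0 -1 0;65 0 0 -1 0;65 0 0 0 0;65 0 0 0 0"
}}

```text
t: 17.13
tcp_pos: [0.5249, 0.2596, 0.2179]
tool_rot: [0.707, 0.707, 0.002, 0.001]
force: [-0.2, 0.1, -0.2]
finger_gap: 0.758
gripper_force: 0.0
```

Run:
```python
from h import *
w=snap('wrist','w7.png');r=readout.sense()
print(r['t'],r['tcp_pos'].round(4),r['force'],r['finger_gap'])
print(proj(w,[.523,.259,.109]),proj(w,[.523,.259,.022]))
```

```text
17.1833 [0.5239 0.2593 0.2165] [-0.61048626  0.03084505  0.22494414] 0.7563748491793211
[273.65551231 212.29950012] [274.19064827 185.70696296]
```

View pics/w7.png

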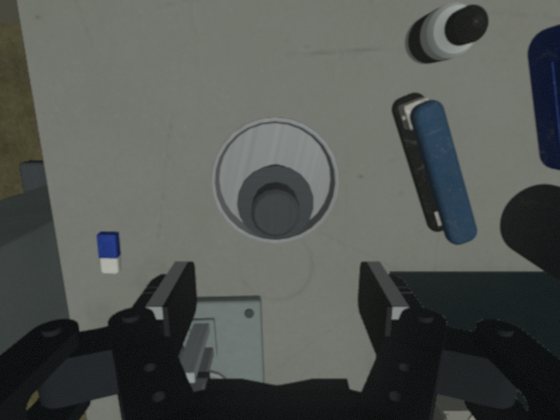

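The spring stands upright in the middle of the dish, cap at (275,210) against the expected (274,212) for an upright spring. The robot is clear and the other things shown haven't moved.

```bash
python3 -c "
from station import sign_off
print(sign_off())"
```

```text
the job is handed in; nothing more can be done
None
```

The spring tested good and now stands upright in the round dish: pressed at about 15 N for over a second, its cap travelled about 15 mm. That puts the pointer near 12 mm (worked out from the travel, not read off the scale), above the ridge at 20 mm; the job is handed in, with no verdict shown.

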